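# Close the gable carton and hold the bulldog clip open over its ridge

### The job

Close the cardboard garlic carton: fold its two roof flaps right in until their rims stand upright, back to back, along the ridge. Then take the bulldog clip off the wall of the wooden tray by squeezing its handles, and finish holding it, squeezed wide open, astride the two rims near the middle of the ridge: upright, in line with the ridge, a jaw hanging clear on either side and the rims well inside its mouth, neither let go nor resting on the carton, for I shall slip a date tag in before it may bite. Leave the mug, the onion, the salt shaker and the fish tin where they are.

Things in the scene. Friction and masses are not known exactly. Their poses are not given: they have to be found in the camera images.
- carton: gable-top carton of brown cardboard with garlic bulbs inside, firmly standing: 150 mm along x (the ridge; points away from the robot within 20 degrees), 84 mm along y, side walls 85 mm high, two fixed triangular gable ends rising to 127 mm. Origin: centre of its underside, z up.
- carton_ridge (a point): fixed point of the carton: where the middle of the upper edge of the two rims is when both flaps are shut, 157 mm above the carton's underside.
- flap_left (a joint): roof flap hinged atop the carton's +y wall (y = +42 mm, 85 mm up): 0 = shut, grows as it leans out (rad); starts at 0.7 to 1.2. 150 mm wide; panel 59 mm from hinge to ridge (45 degrees when shut), then a 30 mm rim, upright when shut. Moves at under 1 N, stays where put. A fingertip 6 to 12 mm above ridge height (127 mm) sweeping level from outside to the ridge shuts it against a firm stop.
- flap_right (a joint): the same flap on the carton's -y wall (y = -42 mm). The two rims, each 2.4 mm thick, measure 6.4 mm together when shut and reach from 127 to 157 mm above the carton's underside.
- left_rim (a point): middle of the upper edge of the left flap's rim; moves with the flap. At the start it is 150 to 167 mm above the carton's underside and 56 to 94 mm from its middle plane.
- right_rim (a point): middle of the upper edge of the right flap's rim (moves with the flap).
- tray: open plywood tray, 120 mm along x, 190 mm along y, 80 mm high, walls 4 mm, firmly standing; the tin, candles and garlic in it are no higher than its walls. Origin: centre of its underside. The clip is parked astride the wall at its -x side (wall's middle at x = -58 mm), which faces the robot, up to 45 mm left or right of its middle.
- clip: steel bulldog clip, 0.06 to 0.13 kg, parked jaws down on the tray's wall. Origin on its pivot pin (10 mm thick, resting on the wall, 85 mm above the worktop); x along its 70 mm lips and the wall, y the way it opens, z up to its two flat handles (34 mm wide along x): at rest a V, 56 mm over the ends, 54 mm above the pivot; squeezed home parallel, 19 mm over the outsides, up to 58 mm above it.
- clip_mouth (a point): point of the clip midway between its lips, 38 mm below the pivot.
- clip_a (a joint): turn of the clip half on its +y side (the other turns alike): 0 = at rest, 4 mm between the lips; 0.33 rad = squeezed home, 27 mm between the lips, which are then 35 mm below the pivot. A spring drives it shut: about 4 N on the handle ends starts to open it, 9 N opens it fully.
- mug: bystander: black mug, 94 mm high, behind the work. Origin at the centre of its underside.
- onion: bystander: brown onion, 85 mm high. Origin at its underside.
- salt: bystander: glass salt shaker with a grey top, 90 mm high. Origin at its underside.
- fish_can: bystander: flat fish tin, 105 mm long, 26 mm high, near the cooker. Origin at its underside.

How it is judged (in metres and radians):
On the way, in this order (a step that is already met when the one before it is completed fails the run):
1. both roof flaps are folded shut (within 0.1 rad) (value of joint each of flap_left, flap_right below 0.1 rad), for 0.3 s.
2. the clip is squeezed open in the fingers and lifted off the tray (value of joint clip_a above 0.2 rad and contact force between the fingers and clip above 2 N and contact force between clip and tray below 0.05 N and height (world z) of clip above 0.13 m), for 0.2 s.
At the end, for the whole second after the job is handed in: Flaps shut (0.12 rad); clip held in the fingers, over 0.2 rad open, upright and in line with the ridge (0.2 rad), within 40 mm of its middle; both rims' upper edges 5 to 30 mm below the pivot and within 13 mm of the clip's middle plane; under 1.5 N between clip and carton; at rest (value of joint each of flap_left, flap_right below 0.12 rad and value of joint clip_a above 0.2 rad and contact force between the fingers and clip above 2 N and contact force between clip and carton below 1.5 N and z of left_rim in the frame of clip between -0.03 and -0.005 m and z of right_rim in the frame of clip between -0.03 and -0.005 m and y of left_rim in the frame of clip between -0.013 and 0.013 m and y of right_rim in the frame of clip between -0.013 and 0.013 m and x of clip_mouth in the frame of carton between -0.04 and 0.04 m and angle between the x axis of clip and the x axis of carton, either way round below 0.2 rad and angle between clip's own z axis and vertical below 0.2 rad and linear speed of clip below 0.03 m/s); the arm keeps its last pose, push and grip.
It fails at once if a bystander (mug, onion, salt shaker, fish tin) was moved more than 40 mm (distance of any of mug, onion, salt, fish_can from where it was at the start of the episode above 0.04 m).
It also fails if it takes over 59 s, if anything falls off the work surface, if the arm or the gripper's body presses on something with over 40 N, if the wrist force passes 120 N, or if a joint passes its speed limit or range.

### The arm

A 6-joint arm with a two-finger parallel gripper is mounted at the origin on a cart in front of the work surface, level with it; the furniture and walls round the work are solid. World frame = base frame: x ahead of the robot, y to its left, z up, the work surface at z = 0. Lengths are in mm, angles in rad, forces in N, time in s.
With the tool pointing down it reaches from about 350 to 875 mm from the base axis. Payload 4.2 kg.
Tool frame: the origin (TCP) lies between the finger pads; the fingertips stand 14 mm ahead of it and the grasp point (between the pads) lies 5 mm behind it; z points along the fingers, y is the line along which they close (so a half turn about z gives the same grasp; the last joint's range is limited). The gripper opens to 85 mm and grips with 20 to 120 N. Pads are 22 mm wide; open, the fingers measure 114 mm over their backs; the gripper's body (76 mm by 85 mm) begins 54 mm behind the grasp point. The pads swing forward as they close: fully open they stand 13 mm farther back than shut.
Start: joints at [1.467, 0.385, 0.008, 0, -1.194, -0.259], TCP at [221.775, 584.307, 214.612] pointing down, gripper open.
Joint ranges: [-3.14, 3.14], [-1.21, 2.06], [-1.07, 1.41], [-3.16, 2.05], [-2.99, -0.16], [-3.1, 3.1]. Speed limits (rad/s): [2.79, 2.79, 3.14, 3.14, 3.14, 3.14].

### API

Orientations are given as a unit quaternion [x, y, z, w].
In Python, from bench import * gives the robot as it stands.
- The arm moves only by the tool carry_out, never from a script. Its argument "motion" is a list of rows, each a list of 7 numbers: the turn, a rotation vector about the tool's x, y, z in rad, then the shift along the tool's x, y, z in mm, then the opening, from -1 (shut) to 1 (fully open), so that 0 is half open. A call has 1 to 5 rows; each row is the pose to reach, as a shift and turn from the pose commanded when the call began, along the tool's axes at that moment; what a row does not reach only later rows make up. A row lasts 1/8 s, in which the tool goes at most 62.5 mm and 10.7 degrees, less where a joint would pass 70% of its speed; a pose out of reach is approached as far as the arm can. A call with a gripper value outside its range is refused whole. The fingers move at their own pace and stop on an object; the grip force is fixed at half the most. Time passes only in rows, so rows that repeat a pose let the fingers close. It gives the time, the measured TCP pose, the force, the opening and the grip force at its end, in the units of the state.
- read_state(): the state, without advancing time (a new reading comes with each control period).
- get_image(name): name is "side" or "top" or "wrist"; returns a dict with "color" (400x640x3 uint8, blue, green, red), "mtx" (3x3 intrinsics, pixels), "position" and "orientation" of the camera in the world. Camera axes: x right, y down, z forward; pixel columns grow to the right and rows downward; lengths in mm; the calibration is good to about 2 mm. A picture is of the moment at which its call begins. There is no depth.
- job_done(): hands the job in; it is judged then, once.
The state is a dict: "clock": time; "joints": joint angles; "joint_vel": joint speeds; "joint_efforts": joint torques, N m; "position": TCP position; "ee_rot": TCP orientation; "contact_force": force on the tool from outside, world axes, zero at the start; "wrist_torque": the same for the moment, N m; "gripper_width": finger opening in mm; "grasp_force": force on a finger pad.
Only numpy, scipy, OpenCV 4.12 (cv2) and the standard library are available. Lean on these libraries where they do the work, as an engineer would, in place of code of your own. Each camera call takes 0.05 s, during which the arm holds its last target. There are 200 camera calls.

## Working session

There is one attempt and no reset: what is moved stays moved. The work goes in short steps, Python scripts to look and compute and a tool call to move; the robot and the scene stay as the last step left them, time stands still between calls to the robot, and variables do not carry over. Pictures are saved under pics/ and viewed, at most 10 in all, crops included, and the job is handed in when it is done.

Besides the shell and the picture viewer there is one more tool, called after "Emit:" by a JSON object that holds its "fn" and its "kwargs", one argument or row to a line. carry_out: Moves the arm, as the interface text tells. Its arguments: {"type":"object","properties":{"motion":{"type":"array"}},"required":["motion"]}

```bash
ls; mkdir -p pics; cat > h.py <<'E'
from bench import *
import numpy as np, cv2
from scipy.spatial.transform import Rotation as R
def ray(im,u,v):
    K=np.array(im["mtx"]); d=np.linalg.inv(K)@[u,v,1]
    return np.array(im["position"]), R.from_quat(im["orientation"]).apply(d)
def atz(im,u,v,z):
    p,d=ray(im,u,v); return p+d*(z-p[2])/d[2]
def proj(im,P):
    K=np.array(im["mtx"]); q=R.from_quat(im["orientation"]).inv().apply(np.atleast_2d(P)-np.array(im["position"]))
    q=q@K.T; return q[:,:2]/q[:,2:]
def tri(rays):
    A=np.zeros((3,3));b=np.zeros(3)
    for p,d in rays:
        d=d/np.linalg.norm(d);M=np.eye(3)-np.outer(d,d);A+=M;b+=M@p
    return np.linalg.solve(A,b)
def save(im,n): cv2.imwrite(f"pics/{n}.png",im["color"])
E
python3 - <<'E'
from h import *
import pickle
ims={}
for n in("side","top"):
    im=get_image(n);ims[n]=im;save(im,n+"0");print(n,im["position"],R.from_quat(im["orientation"]).as_matrix().round(2).tolist(),np.array(im["mtx"]).round(0).tolist())
pickle.dump(ims,open("i0.pkl","wb"))
s=read_state();print(s["clock"],s["ee_rot"],R.from_quat(s["ee_rot"]).as_matrix().round(3).tolist(),s["gripper_width"])
E
```

```text
pics
side [ 110.99935456 -736.23878001  931.23412859] [[0.8, -0.42, 0.43], [-0.6, -0.54, 0.59], [-0.01, -0.73, -0.69]] [[379.0, 0.0, 322.0], [0.0, 379.0, 202.0], [0.0, 0.0, 1.0]]
top [ 401.68191953  -39.52152014 1023.02935207] [[0.07, -0.97, 0.22], [-1.0, -0.07, 0.02], [-0.0, -0.22, -0.98]] [[370.0, 0.0, 320.0], [0.0, 370.0, 198.0], [0.0, 0.0, 1.0]]
0.1 [ 9.83577300e-01 -1.80484741e-01 -1.30659021e-04  9.67589919e-04] [[0.935, -0.355, -0.001], [-0.355, -0.935, -0.002], [0.0, 0.002, -1.0]] 85.57502834979323
```

View pics/top0.png

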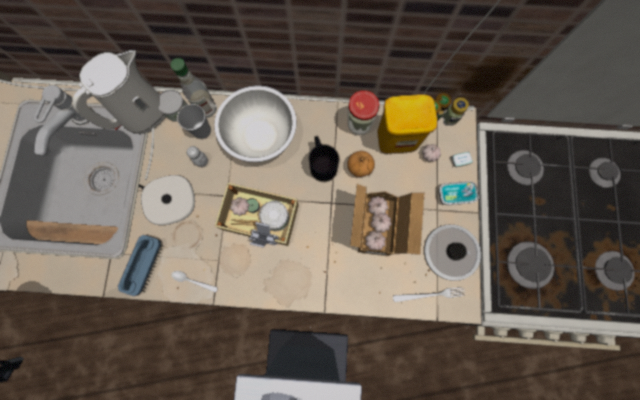

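View pics/side0.png

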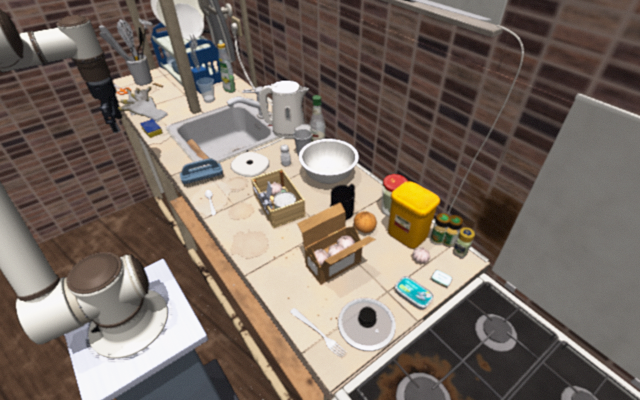

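The top picture shows the carton at about (378,222) with its flaps out, the tray at (258,215) and the clip at (262,235). In the side picture the carton is at (333,245), the tray at (278,198). I'll enlarge both.

```bash
python3 - <<'E'
from h import *
import pickle
ims=pickle.load(open("i0.pkl","rb"))
t=ims["top"]["color"][175:275,210:430]; s=ims["side"]["color"][165:285,240:390]
a=cv2.resize(t,None,fx=3.6,fy=3.0,interpolation=cv2.INTER_CUBIC)[:, :800]
b=cv2.resize(t[:, :90],(360,300),interpolation=cv2.INTER_CUBIC)
b=cv2.resize(s,(400,300),interpolation=cv2.INTER_CUBIC)
# top: scale x3.6,y3 origin(210,175); side: scale 2.667,2.5 origin(240,165)
c=np.zeros((600,800,3),np.uint8);c[:300,:a.shape[1]]=a;c[300:,:400]=b
cl=ims["side"]["color"][170:230,245:315];c[300:,450:800]=cv2.resize(cl,(350,300),interpolation=cv2.INTER_CUBIC) # x5 origin (245,170)
cv2.imwrite("pics/z0.png",c)
E
```

```text
(no output)
```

View pics/z0.png

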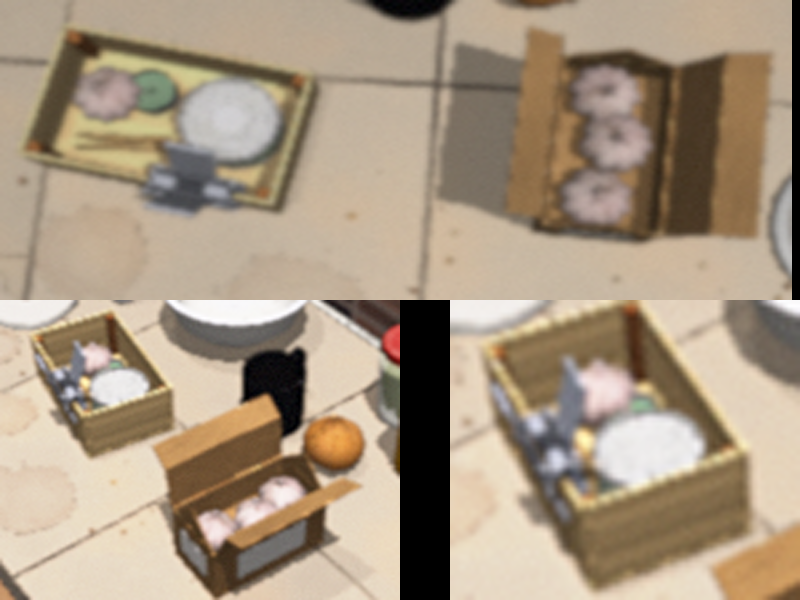

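```bash
python3 - <<'E'
from h import *
import pickle
from scipy.optimize import least_squares
ims=pickle.load(open("i0.pkl","rb"))
T=lambda x,y:("top",210+x/3.6,175+y/3)
S=lambda x,y:("side",240+x/2.667,165+y/2.5)
def flap(s,a,x): # rim top
    # shut pts rel hinge: in inward (w), up(z): ridge (42,42), rim top (42-3,72)
    w,z=40,72; c,sn=np.cos(a),np.sin(a)
    return [x, s*(42-(w*c-z*sn)), 85+(w*sn+z*c)]
def model(p):
    al,ar=p[3:5]
    L=[flap(1,al,75),flap(1,al,-75),flap(-1,ar,75),flap(-1,ar,-75)]
    P=np.array(L+L+[[-75,-42,0],[75,-42,0]],float)
    c,s=np.cos(p[2]),np.sin(p[2])
    return np.c_[p[0]+c*P[:,0]-s*P[:,1],p[1]+s*P[:,0]+c*P[:,1],P[:,2]]
obs=[T(528,30),T(507,212),T(770,55),T(757,238),S(265,398),S(155,450),S(360,485),S(230,545),S(218,597),S(322,530)]
f=lambda p:np.concatenate([proj(ims[o[0]],m)[0]-o[1:] for o,m in zip(obs,model(p))])
g=atz(ims["top"],378,222,80)
r=least_squares(f,[g[0],g[1],0,.9,.9],loss="soft_l1");print("carton",r.x.round(3),f(r.x).round(1))
pts=[T(70,30),T(316,78),T(280,208),T(25,155)]
C=np.array([[60,95,80],[60,-95,80],[-60,-95,80],[-60,95,80]],float)
def m2(p):
    c,s=np.cos(p[2]),np.sin(p[2]);return np.c_[p[0]+c*C[:,0]-s*C[:,1],p[1]+s*C[:,0]+c*C[:,1],C[:,2]]
f2=lambda p:(proj(ims["top"],m2(p))-[q[1:] for q in pts]).ravel()
g=atz(ims["top"],258,215,80)
r2=least_squares(f2,[g[0],g[1],0]);print("tray",r2.x.round(3),f2(r2.x).round(1))
x,y,a=r2.x
for q in (T(190,150),T(190,180),T(192,205)): print("clip", atz(ims["top"],*q[1:],100).round(0))
for n,q in dict(mug=(323,162),onion=(361,163),can=(459,193),salt=(197,156)).items(): print(n,atz(ims["top"],*q,60).round(0))
wc=[x-58*np.cos(a),y-58*np.sin(a)];print("wall mid",wc)
E
```

```text
carton [ 5.29815e+02 -2.36659e+02 -1.18000e-01  2.82500e+00  3.22200e+00] [   7.5   18.5    4.3   12.1    3.    23.2   -0.3   16.3    0.7  -83.
   -0.6  -84.3   -1.8  -72.7    2.   -72.8    0.3 -101.1    5.4  -97.2]
tray [ 5.59112e+02  1.35108e+02 -1.65000e-01] [-0.2 -1.1  1.3 -0.9 -0.2  0.7 -0.9  1.2]
clip [528. 116. 100.]
clip [503. 114. 100.]
clip [483. 110. 100.]
mug [718. -24.  60.]
onion [ 722. -127.   60.]
can [ 656. -392.   60.]
salt [711. 323.  60.]
wall mid [np.float64(501.901101412894), np.float64(144.64200863231304)]
```

```bash
python3 - <<'E'
from h import *
import pickle
from scipy.optimize import least_squares
ims=pickle.load(open("i0.pkl","rb"))
T=lambda x,y:("top",210+x/3.6,175+y/3)
S=lambda x,y:("side",240+x/2.667,165+(y-300)/2.5)
def flap(s,a,x):
    w,z=40,72; c,sn=np.cos(a),np.sin(a)
    return [x, s*(42-(w*c-z*sn)), 85+(w*sn+z*c)]
def model(p):
    al,ar=p[3:5]
    L=[flap(1,al,75),flap(1,al,-75),flap(-1,ar,75),flap(-1,ar,-75)]
    P=np.array(L+L+[[-75,-42,0],[75,-42,0]],float)
    c,s=np.cos(p[2]),np.sin(p[2])
    return np.c_[p[0]+c*P[:,0]-s*P[:,1],p[1]+s*P[:,0]+c*P[:,1],P[:,2]]
obs=[T(528,30),T(507,212),T(770,55),T(757,238),S(265,398),S(155,450),S(360,485),S(230,545),S(218,597),S(322,530)]
f=lambda p:np.concatenate([proj(ims[o[0]],m)[0]-o[1:] for o,m in zip(obs,model(p))])
r=least_squares(f,[530,-170,0,.9,.9],loss="soft_l1");print("carton",r.x.round(3),f(r.x).round(1))
print(model(r.x)[:4].round(0))
s=read_state();print(s["position"],s["joints"])
def grip(u,v,o): q=("side",o[0]+u,o[1]+v)
# clip from side crop (x5 origin (245,170), composite offset 450,300)
c=lambda x,y:(245+(x-450)/5,170+(y-300)/5)
for nm,q in dict(handle_top=(570,365),pivot=(555,450)).items(): print(nm,[atz(ims["side"],*c(*q),z).round(0) for z in(85,139)])
E
```

```text
carton [ 5.56628e+02 -1.81776e+02 -5.20000e-02  9.08000e-01  1.10500e+00] [ 0.7 -1.3  0.2  0.1  0.1 -1.  -0.1  0.1 -0.1 -1.8 -2.3 -1.7 -0.6 -0.7
  2.7  0.5 -2.   1.6 -0.3  4.9]
[[ 635. -112.  161.]
 [ 486. -104.  161.]
 [ 627. -274.  153.]
 [ 477. -266.  153.]]
[221.58577503 583.81880909 213.62446247] [ 1.46661466e+00  3.85495710e-01  6.77280035e-03 -4.40906805e-04
 -1.19398267e+00 -2.58614409e-01]
handle_top [array([556., 174.,  85.]), array([528., 116., 139.])]
pivot [array([504., 106.,  85.]), array([479.,  52., 139.])]
```

```bash
cat >> h.py <<'E'
def go(p,ang,tilt=None):
    """row (turn, shift) for tool down at world p, tool y at yaw ang (deg)"""
    s=read_state(); R0=R.from_quat(s["ee_rot"]); a=np.radians(ang)
    y=np.array([np.cos(a),np.sin(a),0]); z=np.array([0,0,-1.]); x=np.cross(y,z)
    Rt=R.from_matrix(np.c_[x,y,z])
    print("row",(R0.inv()*Rt).as_rotvec().round(3).tolist(), R0.inv().apply(np.array(p)-s["position"]).round(1).tolist())
E
python3 -c "
from h import *
go([400,240,300],-150);go([560,-50,260],177)"
```

```text
row [0.002, -0.001, 0.684] [288.9, 258.2, -85.8]
row [0.002, -0.001, 1.26] [541.4, 472.5, -45.4]
```

Emit:
{"fn": "carry_out", "kwargs": {
  "motion": [
    [0,0,0.15,0,0,-60,-1],
    [0.002,-0.001,0.684,290,258,-86,-1],
    [0.002,-0.001,0.684,290,258,-86,-1],
    [0.002,-0.001,1.26,541,472,-70,-1],
    [0.002,-0.001,1.26,541,472,-70,-1]
  ]
}}

```text
clock: 0.72
position: [339.0, 361.6, 283.1]
ee_rot: [0.806, -0.593, -0.0, -0.001]
contact_force: [2.0, 0.2, -0.6]
gripper_width: 0.2
grasp_force: 0.0
```

```bash
python3 -c "
from h import *
print(read_state()['clock']);go([564,-45,220],177)"
```

```text
0.725
row [-0.001, 0.001, 0.355] [455.2, -93.7, 62.6]
```

Emit:
{"fn": "carry_out", "kwargs": {
  "motion": [
    [0,0,0.355,455,-94,20,-1],
    [0,0,0.355,455,-94,20,-1],
    [0,0,0.355,455,-94,20,-1],
    [0,0,0.355,455,-94,20,-1],
    [0,0,0.355,455,-94,20,-1]
  ]
}}

```text
clock: 1.35
position: [491.9, 89.5, 269.3]
ee_rot: [-0.69, 0.723, 0.001, 0.001]
contact_force: [0.9, 0.8, -0.5]
gripper_width: -0.3
grasp_force: 0.0
```

```bash
python3 -c "
from h import *
print(read_state()['clock']);go([564,-45,220],177);go([564,-45,150],177);go([558,-167,150],177)"
```

```text
1.35
row [-0.0, 0.002, 0.006] [131.1, -78.2, 49.1]
row [-0.0, 0.002, 0.006] [131.2, -78.2, 119.1]
row [-0.0, 0.002, 0.006] [253.4, -77.9, 118.8]
```

Emit:
{"fn": "carry_out", "kwargs": {
  "motion": [
    [0,0.002,0.006,131,-78,49,-1],
    [0,0.002,0.006,131,-78,49,-1],
    [0,0.002,0.006,131,-78,100,-1],
    [0,0.002,0.006,131,-78,119,-1],
    [0,0.002,0.006,131,-78,119,-1]
  ]
}}

```text
clock: 1.98
position: [561.6, -43.8, 147.5]
ee_rot: [-0.688, 0.726, 0.002, -0.003]
contact_force: [-0.5, 0.0, 0.6]
gripper_width: 0.1
grasp_force: 0.0
```

```bash
python3 - <<'E'
from h import *
im=get_image("side");w=get_image("wrist")
c=np.zeros((600,800,3),np.uint8)
c[:,:]=0
c[:300,:480]=cv2.resize(w["color"],(480,300))
c[300:,:480]=cv2.resize(im["color"][170:295,240:440],(480,300),interpolation=cv2.INTER_CUBIC)
cv2.imwrite("pics/p1.png",c)
s=read_state();print(s["clock"],s["position"])
p=np.array(s["position"])
print("tip14 px",proj(im,p+[0,0,-14]),"tip1",proj(im,p+[0,0,-1]))
go([564,-45,150],177);go([558,-160,150],177)
E
```

```text
2.075 [563.8997442  -42.73349328 151.16014963]
tip14 px [[306.41939601 205.61273004]] tip1 [[306.25180628 202.49411122]]
row [-0.002, -0.0, 0.0] [2.3, -0.2, 1.2]
row [-0.002, -0.0, 0.0] [117.4, -0.2, 1.2]
```

View pics/p1.png

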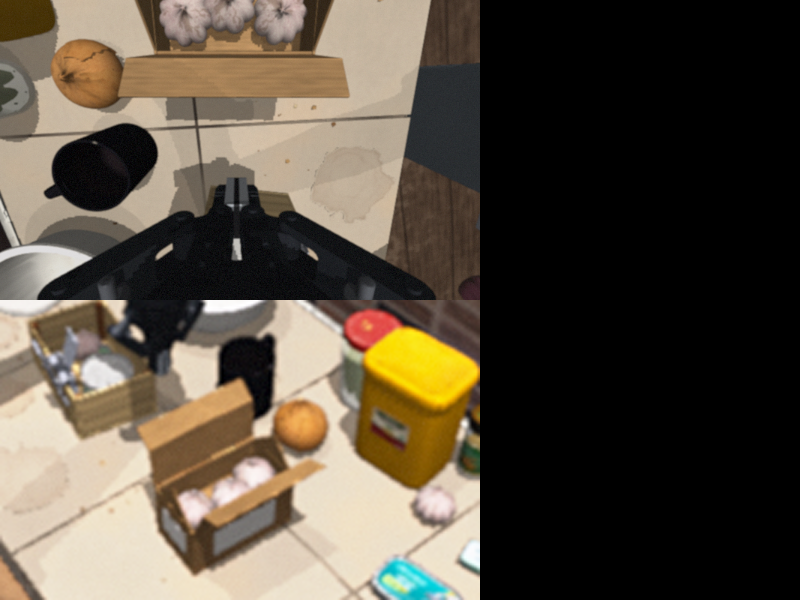

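The wrist view shows the left flap square ahead of the closed fingers. The side view puts the tip near (309,200); I'll check the tip height numerically.

```bash
python3 - <<'E'
from h import *
im=get_image("side");g=im["color"].max(2)
for v in range(190,216,1): print(v,' '.join("%3d"%x for x in g[v,296:320]))
p=np.array(read_state()["position"])
for dz in(1,14):
  for dx in(-14,14):
    for dy in(-11,11): print(dz,dx,dy,proj(im,p+[dx,dy,-dz]).round(1))
E
```

```text
190  42  27  23  21  23  22  20  23  22  22  32  50  71  85  76 125 203 234 231 225 223 220 220 221
191  66  52  38  30  34  32  22  19  20  27  45  66  77  92  80 115 203 236 234 229 228 223 224 223
192  83  75  78  85 107  89  41  19  23  33  65  77  74  84  78 115 201 237 235 232 231 230 229 227
193  87  87  94 131 168 148  71  18  19  42  76  88  72  80  74 116 201 236 235 234 233 234 233 232
194  89  89  90 125 160 143  64  18  20  46  83  95  77  78  78 116 201 235 234 234 233 232 233 233
195  93  87  88 104 133 115  53  19  22  43  82  94  75  78  89 149 213 235 234 232 232 233 232 232
196  94  91  87  88 103  98  61  27  23  46  81  99  83  85 126 190 231 235 234 233 233 232 232 233
197  97  94  91  86  91  94  94  64  30  37  77 100  81  85 127 197 235 236 233 233 232 232 232 231
198 103  92  88  87  86  96 118 110  67  49  77  99  83  85 121 171 212 235 235 233 233 232 231 232
199  99  92  92  97  97 104 122 132 114  95  93 103  95 105 129 143 175 214 232 234 234 232 230 232
200 102 105 108 114 130 139 127 119 121 121 120 121 127 131 139 139 146 172 215 233 234 232 232 232

[... 1003 characters left out ...]
  96  97  94  92  92  91  96  95 104 117 120 121 120 123 124 131 132 143 144 146 163 168 152 154
212  91  89  88  94  96 100 101 104 108 112 115 117 119 119 120 120 123 127 138 141 148 154 164 184
213  93  95  98 100  99  98 102 106 113 112 113 114 115 117 118 120 117 115 123 145 164 185 197 209
214 100 103 105 103 103 101 100 103 113 119 118 109 105 111 114 116 115 120 142 176 195 208 211 212
215 108 102 102  99  98  94  93 100 113 123 121 111 104 107 115 120 139 166 187 203 211 212 210 211
1 -14 -11 [[304.6 206.2]]
1 -14 11 [[300.4 202.2]]
1 14 -11 [[312.2 202.2]]
1 14 11 [[308.  198.3]]
14 -14 -11 [[304.8 209.3]]
14 -14 11 [[300.6 205.3]]
14 14 -11 [[312.3 205.4]]
14 14 11 [[308.1 201.4]]
```

```bash
python3 - <<'E'
from h import *
im=get_image("wrist");s=read_state();p=np.array(s["position"]);z=R.from_quat(s["ee_rot"]).apply([0,0,1])
print(p,im["position"],s["contact_force"])
for d in(-40,-20,0,14,27):print(d,proj(im,p+d*z).round(1))
im=get_image("side")
print(im["color"][195,303:312].tolist());print(im["color"][203,303:316].tolist())
for d in(-40,-20,0,14,27):print(d,proj(im,p+d*z).round(1))
E
```

```text
[564.33749883 -42.26758717 152.18706815] [ 559.30232321 -117.44694638  311.82349705] [-0.27287681  0.8975279  -0.26128691]
-40 [[313.6 274.5]]
-20 [[313.7 253.3]]
0 [[313.8 236.8]]
14 [[313.9 227.2]]
27 [[313.9 219.4]]
[[25, 23, 24], [29, 23, 20], [44, 38, 36], [79, 76, 72], [99, 92, 90], [83, 77, 75], [75, 73, 68], [90, 90, 91], [121, 136, 149]]
[[57, 82, 98], [72, 93, 109], [93, 114, 130], [107, 125, 143], [106, 126, 140], [110, 128, 144], [110, 127, 142], [111, 128, 143], [112, 129, 144], [109, 125, 141], [110, 128, 143], [135, 156, 174], [170, 193, 213]]
-40 [[305.7 191.9]]
-20 [[306. 197.]]
0 [[306.3 201.9]]
14 [[306.5 205.2]]
27 [[306.6 208.3]]
```

```bash
python3 - <<'E'
from h import *
w=get_image("wrist");s=get_image("side");st=read_state();p=np.array(st["position"]);z=R.from_quat(st["ee_rot"]).apply([0,0,1])
c=np.zeros((320,800,3),np.uint8)
c[:,:400]=cv2.resize(w["color"][200:280,265:365],(400,320),interpolation=cv2.INTER_CUBIC)
c[:,400:]=cv2.resize(s["color"][170:218,276:336],(400,320),interpolation=cv2.INTER_CUBIC)
for d in(0,14):
    for q in ([0,0,0],[0,-11,0]):
        a=proj(w,p+d*z+q)[0]-[265,200];cv2.circle(c,tuple(int(k*4) for k in a),3,(0,0,255) if d==0 else (0,255,0),-1)
    a=proj(s,p+d*z)[0]-[276,170];cv2.circle(c,(int(400+a[0]*6.667),int(a[1]*6.667)),3,(0,0,255) if d==0 else (0,255,0),-1)
cv2.imwrite("pics/p2.png",c)
E
```

```text
(no output)
```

View pics/p2.png

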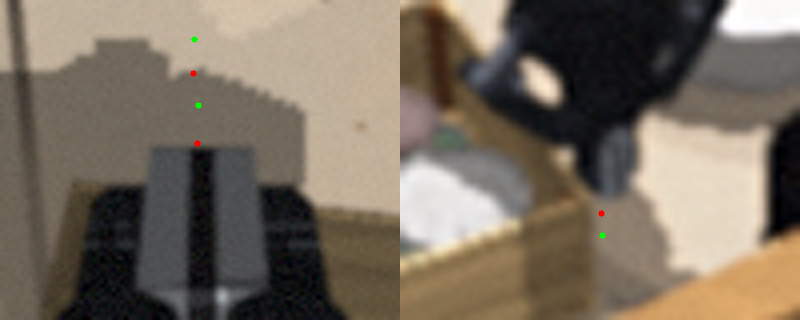

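The tip shows up above where the stated tool geometry puts it (wrist crop tip at (200,147), side crop tip at (610,195)). I'll settle it with a gentle touch on the worktop.

Emit:
{"fn": "carry_out", "kwargs": {
  "motion": [
    [0,0,0,0,0,50,-1],
    [0,0,0,0,0,100,-1],
    [0,0,0,0,0,132,-1],
    [0,0,0,0,0,132,-1],
    [0,0,0,0,0,132,-1]
  ]
}}

```text
clock: 2.95
position: [564.9, -42.6, 20.0]
ee_rot: [-0.688, 0.725, -0.001, 0.001]
contact_force: [1.0, 0.2, 0.2]
gripper_width: -0.1
grasp_force: 0.0
```

Emit:
{"fn": "carry_out", "kwargs": {
  "motion": [
    [0,0,0,0,0,2,-1],
    [0,0,0,0,0,4,-1],
    [0,0,0,0,0,6,-1],
    [0,0,0,0,0,8,-1],
    [0,0,0,0,0,8,-1]
  ]
}}

```text
clock: 3.58
position: [563.2, -43.0, 10.1]
ee_rot: [-0.688, 0.726, -0.0, -0.0]
contact_force: [-0.7, -0.4, 0.2]
gripper_width: 0.4
grasp_force: 0.0
```

Emit:
{"fn": "carry_out", "kwargs": {
  "motion": [
    [0,0,0,0,0,2,-1],
    [0,0,0,0,0,4,-1],
    [0,0,0,0,0,6,-1],
    [0,0,0,0,0,8,-1],
    [0,0,0,0,0,8,-1]
  ]
}}

```text
clock: 4.2
position: [563.2, -43.0, 2.1]
ee_rot: [-0.688, 0.726, -0.0, -0.0]
contact_force: [0.4, 0.3, -0.4]
gripper_width: -0.2
grasp_force: 0.0
```

Emit:
{"fn": "carry_out", "kwargs": {
  "motion": [
    [0,0,0,0,0,2,-1],
    [0,0,0,0,0,3,-1],
    [0,0,0,0,0,4,-1],
    [0,0,0,0,0,5,-1],
    [0,0,0,0,0,5,-1]
  ]
}}

```text
clock: 4.82
position: [563.3, -43.0, -2.8]
ee_rot: [-0.688, 0.726, -0.0, -0.0]
contact_force: [-0.3, -0.5, -1.1]
gripper_width: 0.2
grasp_force: 0.0
```

Emit:
{"fn": "carry_out", "kwargs": {
  "motion": [
    [0,0,0,0,0,2,-1],
    [0,0,0,0,0,4,-1],
    [0,0,0,0,0,6,-1],
    [0,0,0,0,0,6,-1]
  ]
}}

```text
clock: 5.32
position: [563.2, -43.0, -8.9]
ee_rot: [-0.688, 0.726, -0.0, -0.0]
contact_force: [-0.4, 0.1, 0.5]
gripper_width: -0.4
grasp_force: 0.0
```

Emit:
{"fn": "carry_out", "kwargs": {
  "motion": [
    [0,0,0,0,0,2,-1],
    [0,0,0,0,0,4,-1],
    [0,0,0,0,0,5,-1],
    [0,0,0,0,0,5,-1]
  ]
}}

```text
clock: 5.82
position: [563.4, -42.9, -13.8]
ee_rot: [-0.688, 0.726, -0.0, 0.0]
contact_force: [0.1, 0.4, 0.3]
gripper_width: 0.2
grasp_force: 0.0
```

Emit:
{"fn": "carry_out", "kwargs": {
  "motion": [
    [0,0,0,0,0,2,-1],
    [0,0,0,0,0,3,-1],
    [0,0,0,0,0,4,-1],
    [0,0,0,0,0,4,-1]
  ]
}}

```text
clock: 6.32
position: [563.4, -42.9, -16.6]
ee_rot: [-0.688, 0.725, -0.0, 0.0]
contact_force: [-2.4, 1.2, 7.7]
gripper_width: 0.3
grasp_force: 3.8
```

```bash
python3 - <<'E'
from h import *
w=get_image("wrist");s=get_image("side");st=read_state();p=np.array(st["position"]);print(p,st["contact_force"],st["joints"])
c=np.zeros((320,800,3),np.uint8)
c[:,:400]=cv2.resize(w["color"][200:280,265:365],(400,320),interpolation=cv2.INTER_CUBIC)
c[:,400:]=cv2.resize(s["color"][190:238,276:336],(400,320),interpolation=cv2.INTER_CUBIC)
cv2.imwrite("pics/p3.png",c)
E
```

```text
[563.37127581 -42.94600851 -16.59941082] [-3.84305316  0.39037323  7.58077395] [ 0.21100222  0.55326393 -0.39845115  0.00102068 -0.61861185 -0.26439057]
```

View pics/p3.png

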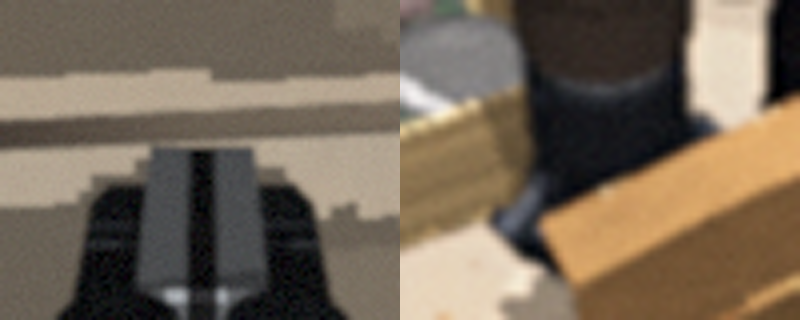

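The fingers touch the worktop at reported z = -16.6, with 7.7 N, so the shut tip is about 16 mm behind the reported TCP. I'll use that offset: a tip at 136 mm means z = 119.5.

Emit:
{"fn": "carry_out", "kwargs": {
  "motion": [
    [0,0,0,0,0,-50,-1],
    [0,0,0,0,0,-100,-1],
    [0,0,0,0,0,-138,-1],
    [0,0,0,0,0,-138,-1],
    [0,0,0,0,0,-138,-1]
  ]
}}

```text
clock: 7.05
position: [562.6, -42.9, 119.7]
ee_rot: [-0.688, 0.726, 0.0, -0.0]
contact_force: [-0.5, 0.2, -0.9]
gripper_width: -0.0
grasp_force: 0.0
```

```bash
python3 -c "
from h import *
print(read_state()['position']);go([558,-155,120],177);go([557.5,-165,120],177)"
```

```text
[562.59877012 -42.91103967 119.68139256]
row [0.001, 0.0, -0.001] [112.2, -1.4, -0.3]
row [0.001, 0.0, -0.001] [122.2, -1.4, -0.3]
```

Emit:
{"fn": "carry_out", "kwargs": {
  "motion": [
    [0,0,0,30,0,0,-1],
    [0,0,0,55,0,0,-1],
    [0,0,0,80,-1,0,-1],
    [0,0,0,100,-1,0,-1],
    [0,0,0,112,-1,0,-1]
  ]
}}

```text
clock: 7.68
position: [557.7, -155.6, 119.1]
ee_rot: [-0.688, 0.726, 0.001, -0.001]
contact_force: [0.3, 0.4, -0.0]
gripper_width: 0.3
grasp_force: 0.2
```

Emit:
{"fn": "carry_out", "kwargs": {
  "motion": [
    [0,0,0,4,0,0,-1],
    [0,0,0,8,0,0,-1],
    [0,0,0,10,0,0,-1],
    [0,0,0,10,0,0,-1]
  ]
}}

```text
clock: 8.18
position: [558.0, -164.6, 120.5]
ee_rot: [-0.688, 0.725, -0.0, 0.0]
contact_force: [0.4, -0.0, 0.1]
gripper_width: 0.4
grasp_force: 0.0
```

Emit:
{"fn": "carry_out", "kwargs": {
  "motion": [
    [0,0,0,2,0,0,-1],
    [0,0,0,4,0,0,-1],
    [0,0,0,5,0,0,-1],
    [0,0,0,5,0,0,-1]
  ]
}}

```text
clock: 8.68
position: [557.9, -167.2, 120.2]
ee_rot: [-0.688, 0.726, 0.001, 0.002]
contact_force: [0.9, 10.3, 1.9]
gripper_width: -0.1
grasp_force: 5.1
```

```bash
python3 - <<'E'
from h import *
s=read_state();print(s["position"],s["contact_force"],s["wrist_torque"])
w=get_image("wrist");c=get_image("side")["color"]
o=np.zeros((600,800,3),np.uint8)
o[:300,:480]=cv2.resize(w["color"],(480,300));o[300:,:400]=cv2.resize(c[180:285,290:430],(400,300),interpolation=cv2.INTER_CUBIC)
t=get_image("top")["color"];o[300:,400:]=cv2.resize(t[175:275,330:463],(400,300),interpolation=cv2.INTER_CUBIC)
cv2.imwrite("pics/p4.png",o)
E
```

```text
[ 557.87966689 -167.17045568  120.20432987] [ 0.85636984 10.25005066  1.87295647] [ 2.89724469e+00  8.29158256e-02 -3.56047717e-04]
```

View pics/p4.png

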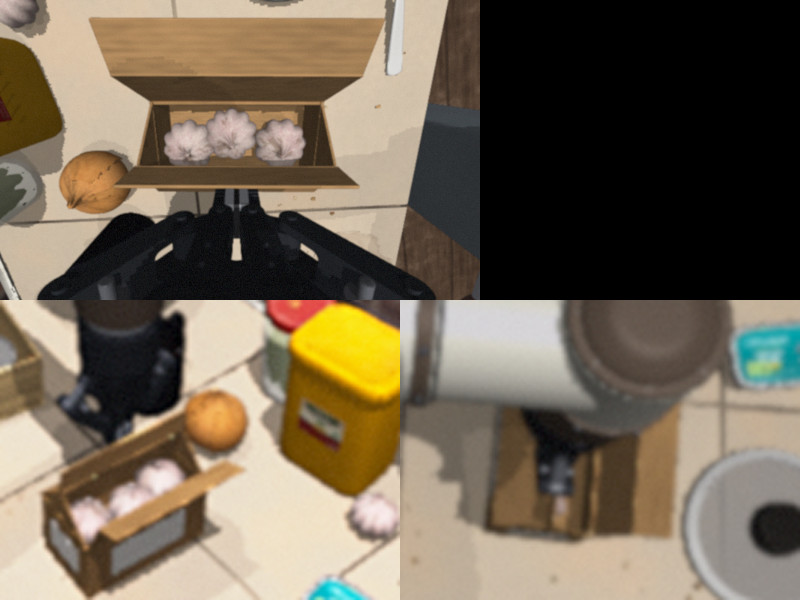

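The side view shows the left flap shut with the right one still out. The stop was felt at y = -167, which puts the ridge at about -181.5, as estimated. On to the right flap.

Emit:
{"fn": "carry_out", "kwargs": {
  "motion": [
    [0,0,0,-10,0,-10,-1],
    [0,0,0,-10,0,-70,-1],
    [0,0,0,45,0,-85,-1],
    [0,0,0,105,0,-85,-1],
    [0,0,0,152,0,-85,-1]
  ]
}}

```text
clock: 9.45
position: [549.4, -323.7, 206.8]
ee_rot: [-0.688, 0.726, -0.001, 0.0]
contact_force: [0.6, 1.0, -0.7]
gripper_width: 0.2
grasp_force: 0.0
```

```bash
python3 -c "
from h import *
go([551,-317,200],177);go([551,-317,120],177);go([557,-208,120],177)"
```

```text
row [-0.002, -0.002, -0.001] [-6.8, -1.2, 6.8]
row [-0.002, -0.002, -0.001] [-6.9, -1.1, 86.8]
row [-0.002, -0.002, -0.001] [-116.1, -1.3, 86.6]
```

Emit:
{"fn": "carry_out", "kwargs": {
  "motion": [
    [0,0,0,-3,-1,50,-1],
    [0,0,0,-5,-1,86,-1],
    [0,0,0,-5,-1,86,-1],
    [0,0,0,-35,-1,86,-1],
    [0,0,0,-60,-1,86,-1]
  ]
}}

```text
clock: 10.07
position: [555.4, -261.9, 122.4]
ee_rot: [-0.688, 0.725, -0.003, 0.001]
contact_force: [0.3, -0.3, -0.1]
gripper_width: 0.3
grasp_force: 0.3
```

```bash
python3 -c "
from h import *
go([557,-207,120],177)"
```

```text
row [-0.005, -0.002, -0.0] [-55.0, 1.3, 2.2]
```

Emit:
{"fn": "carry_out", "kwargs": {
  "motion": [
    [0,0,0,-20,0,1,-1],
    [0,0,0,-40,1,1,-1],
    [0,0,0,-52,1,1,-1],
    [0,0,0,-58,1,1,-1],
    [0,0,0,-58,1,1,-1]
  ]
}}

```text
clock: 10.7
position: [555.9, -203.5, 118.3]
ee_rot: [-0.688, 0.725, -0.0, 0.0]
contact_force: [0.1, -0.5, 0.9]
gripper_width: 0.1
grasp_force: 0.0
```

Emit:
{"fn": "carry_out", "kwargs": {
  "motion": [
    [0,0,0,-4,0,0,-1],
    [0,0,0,-7,0,0,-1],
    [0,0,0,-9,0,0,-1],
    [0,0,0,-9,0,0,-1]
  ]
}}

```text
clock: 11.2
position: [556.2, -195.0, 118.2]
ee_rot: [-0.688, 0.726, -0.0, -0.0]
contact_force: [0.6, -2.7, -1.0]
gripper_width: -0.0
grasp_force: 0.9
```

Emit:
{"fn": "carry_out", "kwargs": {
  "motion": [
    [0,0,0,-1,0,0,-1],
    [0,0,0,-2,0,0,-1],
    [0,0,0,-2,0,0,-1],
    [0,0,0,-2,0,0,-1]
  ]
}}

```text
clock: 11.7
position: [556.1, -194.8, 118.1]
ee_rot: [-0.688, 0.726, -0.001, -0.001]
contact_force: [0.1, -7.8, -2.9]
gripper_width: 0.1
grasp_force: 4.4
```

Both flaps are against their stops. Back off, then over to the clip with the fingers open.

Emit:
{"fn": "carry_out", "kwargs": {
  "motion": [
    [0,0,0,12,0,-10,-1],
    [0,0,0,12,0,-70,-1],
    [0,0,0,0,10,-110,-1],
    [0,0,0,-55,20,-110,0],
    [0,0,0,-115,30,-110,1]
  ]
}}

```text
clock: 12.32
position: [532.6, -75.3, 230.0]
ee_rot: [-0.687, 0.726, -0.001, 0.002]
contact_force: [0.4, 1.0, 0.1]
gripper_width: 35.9
grasp_force: 0.0
```

```bash
python3 -c "
from h import *
go([498,108,210],170.5)"
```

```text
row [-0.004, 0.001, 0.111] [-181.1, 44.8, 20.0]
```

Emit:
{"fn": "carry_out", "kwargs": {
  "motion": [
    [0,0,0.11,-181,45,20,1],
    [0,0,0.11,-181,45,20,1],
    [0,0,0.11,-181,45,20,1],
    [0,0,0.11,-181,45,20,1],
    [0,0,0.11,-181,45,20,1]
  ]
}}

```text
clock: 12.95
position: [497.3, 107.1, 208.9]
ee_rot: [-0.648, 0.762, -0.0, 0.001]
contact_force: [0.5, -0.2, -0.7]
gripper_width: 85.5
grasp_force: 0.0
```

```bash
python3 - <<'E'
from h import *
import pickle
s=read_state();print(s["position"],s["ee_rot"],s["gripper_width"],s["clock"])
w=get_image("wrist");d=get_image("side");pickle.dump((w,d,s),open("i1.pkl","wb"));c=d["color"]
o=np.zeros((600,800,3),np.uint8)
o[:400,:640]=w["color"];o[400:,:267]=cv2.resize(c[180:285,290:430],(267,200),interpolation=cv2.INTER_CUBIC)
o[400:,280:580]=cv2.resize(c[170:230,240:330],(300,200),interpolation=cv2.INTER_CUBIC)
cv2.imwrite("pics/p5.png",o)
E
```

```text
[497.28661355 107.07019032 208.93402785] [-6.47512080e-01  7.62054878e-01 -2.96502417e-04  6.18092644e-04] 85.52472291018549 12.95
```

View pics/p5.png

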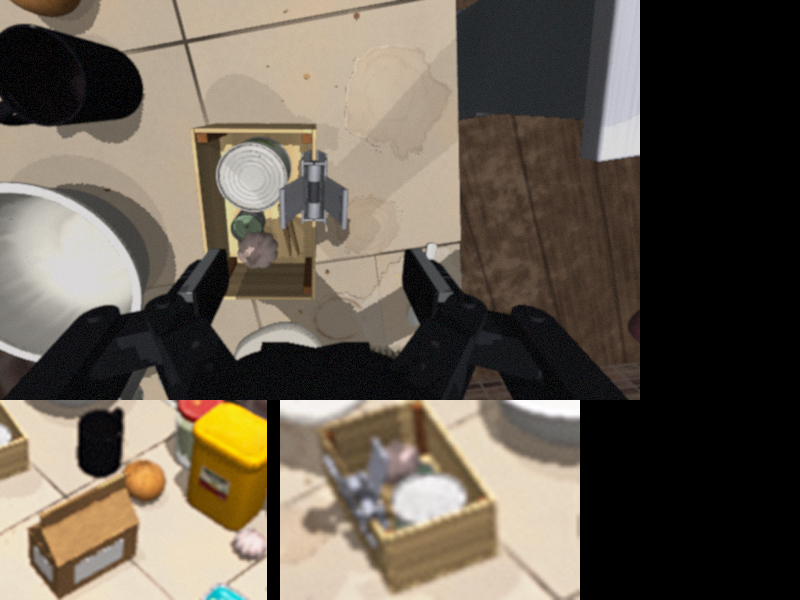

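Both flaps look shut in the side crop. In the wrist view the handle tops run (281,187)-(283,228) and (347,187)-(346,228), and the pivot barrel (314,152)-(314,222).

```bash
python3 - <<'E'
from h import *
import pickle
w,d,s=pickle.load(open("i1.pkl","rb"))
P=[atz(w,u,v,139) for u,v in((281,187),(283,228),(347,187),(346,228))]
for p in P:print(p.round(0))
print("handle ctr",np.mean(P,0).round(1))
B=[atz(w,u,v,88) for u,v in((314,152),(314,222))];print([b.round(0) for b in B],np.mean(B,0).round(1))
Wl=[atz(w,u,v,80) for u,v in((315,127),(313,297))];v=Wl[0]-Wl[1];print("wall",[b.round(0) for b in Wl],np.degrees(np.arctan2(v[1],v[0])))
print("rims", proj(d,[[482,-178,157],[632,-185,157]]))
E
```

```text
[522.  93. 139.]
[527. 128. 139.]
[470. 101. 139.]
[475. 136. 139.]
handle ctr [498.4 114.5 139. ]
[array([493.,  77.,  88.]), array([504., 148.,  88.])] [498.5 112.5  88. ]
wall [array([488.,  56.,  80.]), array([521., 241.,  80.])] -99.97687995974667
rims [[310.3183848  240.79183321]
 [354.48808074 217.89230389]]
```

```bash
python3 -c "
from h import *
go([498.5,113.5,150],170);go([498.5,113.5,97],170)"
```

```text
row [-0.001, 0.0, 0.01] [-7.6, 0.3, 58.7]
row [-0.001, 0.0, 0.01] [-7.6, 0.4, 111.7]
```

Emit:
{"fn": "carry_out", "kwargs": {
  "motion": [
    [0,0,0.01,-7.5,0,30,1],
    [0,0,0.01,-7.5,0,60,1],
    [0,0,0.01,-7.5,0,90,1],
    [0,0,0.01,-7.5,0,112,1],
    [0,0,0.01,-7.5,0,112,1]
  ]
}}

```text
clock: 13.68
position: [497.8, 112.3, 95.0]
ee_rot: [-0.642, 0.766, 0.0, -0.002]
contact_force: [0.6, -0.2, 0.9]
gripper_width: 85.5
grasp_force: 0.0
```

Emit:
{"fn": "carry_out", "kwargs": {
  "motion": [
    [0,0,0,0,0,0,0.2],
    [0,0,0,0,0,0,-0.2],
    [0,0,0,0,0,0,-0.5],
    [0,0,0,0,0,0,-0.8],
    [0,0,0,0,0,0,-1]
  ]
}}

```text
clock: 14.3
position: [500.6, 115.2, 100.4]
ee_rot: [-0.644, 0.765, -0.001, 0.003]
contact_force: [-4.3, 0.9, 14.7]
gripper_width: 16.2
grasp_force: 61.2
```

Emit:
{"fn": "carry_out", "kwargs": {
  "motion": [
    [0,0,0,0,0,0,-1],
    [0,0,0,0,0,0,-1],
    [0,0,0,0,0,0,-1]
  ]
}}

```text
clock: 14.68
position: [500.6, 115.2, 100.4]
ee_rot: [-0.644, 0.765, -0.002, 0.003]
contact_force: [-3.6, 0.6, 13.8]
gripper_width: 15.9
grasp_force: 61.1
```

Emit:
{"fn": "carry_out", "kwargs": {
  "motion": [
    [0,0,0,0,0,-5,-1],
    [0,0,0,0,0,-20,-1],
    [0,0,0,0,0,-40,-1],
    [0,0,0,0,0,-70,-1],
    [0,0,0,0,0,-100,-1]
  ]
}}

```text
clock: 15.3
position: [498.2, 114.1, 197.7]
ee_rot: [-0.643, 0.766, -0.0, 0.0]
contact_force: [0.8, 1.1, -0.9]
gripper_width: 15.8
grasp_force: 59.5
```

```bash
python3 - <<'E'
from h import *
import pickle
s=read_state();print(s["position"],s["ee_rot"],s["gripper_width"],s["grasp_force"],s["clock"])
w=get_image("wrist");d=get_image("side");t=get_image("top");pickle.dump((w,d,t,s),open("i2.pkl","wb"))
p=np.array(s["position"]);u=proj(d,p)[0];print(u)
o=np.zeros((600,800,3),np.uint8)
o[:300,:400]=cv2.resize(w["color"][130:330,185:452],(400,300))
x,y=int(u[0]),int(u[1])
o[:300,400:]=cv2.resize(d["color"][y-35:y+25,x-40:x+40],(400,300),interpolation=cv2.INTER_CUBIC);print(x-40,y-35)
o[300:,:480]=cv2.resize(w["color"],(480,300))
cv2.imwrite("pics/p6.png",o)
go([557,-181,220],87)
E
```

```text
[498.19333982 114.0889901  197.73180058] [-6.43374807e-01  7.65551274e-01 -2.91431534e-04  1.37192963e-04] 15.78608182752514 59.48980271816254 15.3
[258.92934999 172.57392885]
218 137
row [-0.001, 0.005, 1.45] [281.3, -107.9, -22.0]
```

View pics/p6.png

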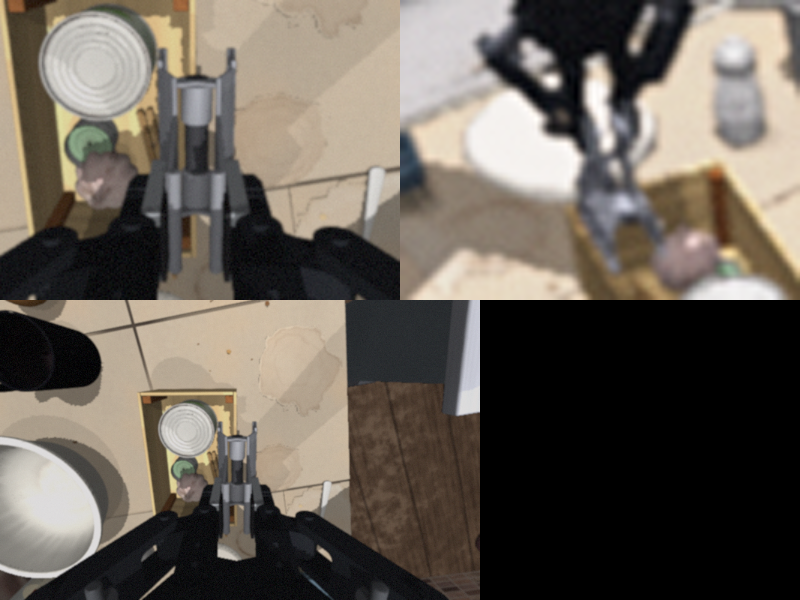

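The clip hangs upright in the fingers, jaws wide open. In the wrist image the near lip ends are at about (294,163) and (339,163); in the side image the lip ends are at about (262,191) and (270,185). I'll use these to fit the pivot height.

```bash
python3 - <<'E'
from h import *
import pickle
w,d,t,s=pickle.load(open("i2.pkl","rb"))
p=np.array(s["position"]);Rt=R.from_quat(s["ee_rot"])
for pz in(8,15.4,23):
    # tool frame: x~ clip x dir(world -y), y closing, z down
    P=[[35,-14.5,pz+35],[35,14.5,pz+35],[35,0,pz-5],[35,0,pz+5]]
    Q=p+Rt.apply(P)
    print(pz,"wrist",proj(w,Q).round(0).tolist(),"side",proj(d,Q).round(0).tolist())
E
```

```text
8 wrist [[293.0, 163.0], [335.0, 163.0], [314.0, 177.0], [314.0, 173.0]] side [[269.0, 188.0], [260.0, 191.0], [263.0, 180.0], [263.0, 182.0]]
15.4 wrist [[294.0, 161.0], [334.0, 161.0], [314.0, 174.0], [314.0, 170.0]] side [[269.0, 190.0], [260.0, 193.0], [263.0, 182.0], [264.0, 184.0]]
23 wrist [[294.0, 159.0], [334.0, 159.0], [314.0, 171.0], [314.0, 168.0]] side [[269.0, 192.0], [261.0, 195.0], [264.0, 184.0], [264.0, 186.0]]
```

Emit:
{"fn": "carry_out", "kwargs": {
  "motion": [
    [0,0,0.1,0,0,-50,-1],
    [0,0,0.28,60,-20,-62,-1],
    [0,0,0.46,115,-40,-62,-1],
    [0,0,0.64,165,-60,-62,-1],
    [0,0,0.82,215,-80,-62,-1]
  ]
}}

```text
clock: 16.08
position: [539.6, -113.0, 257.2]
ee_rot: [-0.282, 0.959, 0.0, -0.001]
contact_force: [-0.0, 0.8, -1.0]
gripper_width: 15.9
grasp_force: 59.5
```

```bash
python3 -c "
from h import *
s=read_state();print(s['gripper_width'],s['grasp_force'])
go([557,-182,255],87)"
```

```text
15.878923465547995 59.51634764671326
row [0.001, -0.002, 0.624] [22.7, -67.5, 2.2]
```

Emit:
{"fn": "carry_out", "kwargs": {
  "motion": [
    [0,0,0.18,8,-25,0,-1],
    [0,0,0.36,16,-48,0,-1],
    [0,0,0.54,22,-66,0,-1],
    [0,0,0.624,22.7,-67.5,2,-1],
    [0,0,0.624,22.7,-67.5,2,-1]
  ]
}}

```text
clock: 16.7
position: [557.2, -180.4, 254.7]
ee_rot: [0.023, 1.0, 0.0, -0.001]
contact_force: [0.3, 0.2, -1.7]
gripper_width: 16.0
grasp_force: 59.5
```

```bash
python3 - <<'E'
from h import *
import pickle
s=read_state();print(s["position"],s["clock"])
w=get_image("wrist");d=get_image("side");pickle.dump((w,d,s),open("i3.pkl","wb"))
o=np.zeros((600,800,3),np.uint8)
o[:400,:640]=w["color"]
o[400:,:267]=cv2.resize(d["color"][170:280,270:417],(267,200),interpolation=cv2.INTER_CUBIC)
cv2.imwrite("pics/p7.png",o)
go([557,-182,186],87)
print("ridge ends",proj(w,[[482,-177.5,157],[632,-185.5,157]]).round(0).tolist())
E
```

```text
[ 557.21665174 -180.41949836  254.73764176] 16.7
row [-0.0, -0.001, 0.008] [0.4, -2.0, 69.5]
ridge ends [[313.0, 104.0], [312.0, 266.0]]
```

View pics/p7.png

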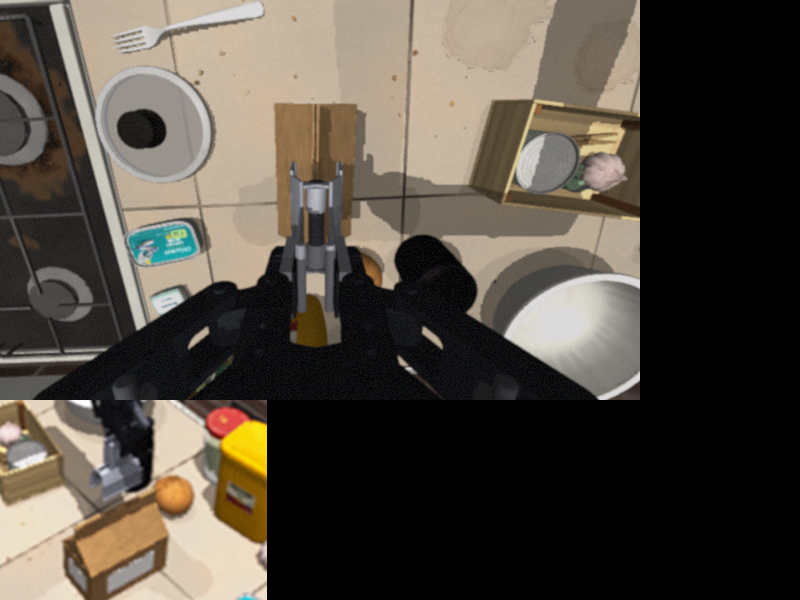

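The wrist view shows the ridge at u≈316 and the clip at u≈316, so they are in line. Descend.

Emit:
{"fn": "carry_out", "kwargs": {
  "motion": [
    [0,0,0.008,0,0,20,-1],
    [0,0,0.008,0,-0.5,40,-1],
    [0,0,0.008,0,-0.5,55,-1],
    [0,0,0.008,0,-0.5,69,-1],
    [0,0,0.008,0,-0.5,69,-1]
  ]
}}

```text
clock: 17.42
position: [557.4, -180.6, 186.2]
ee_rot: [0.027, 1.0, -0.0, -0.001]
contact_force: [-1.1, 0.3, -0.7]
gripper_width: 16.2
grasp_force: 59.5
```

Emit:
{"fn": "carry_out", "kwargs": {
  "motion": [
    [0,0,0,0,0,0,-1],
    [0,0,0,0,0,0,-1]
  ]
}}

```text
clock: 17.68
position: [558.5, -180.9, 188.2]
ee_rot: [0.027, 1.0, -0.0, 0.001]
contact_force: [-0.0, 0.4, -1.2]
gripper_width: 16.3
grasp_force: 59.5
```

```bash
python3 - <<'E'
from h import *
s=read_state();print(s["position"],s["contact_force"],s["grasp_force"],s["gripper_width"],np.abs(s["joint_vel"]).max())
w=get_image("wrist");d=get_image("side")
o=np.zeros((600,800,3),np.uint8)
o[:300,:400]=cv2.resize(w["color"][80:260,200:440],(400,300),interpolation=cv2.INTER_CUBIC)
o[:300,400:]=cv2.resize(d["color"][195:270,290:390],(400,300),interpolation=cv2.INTER_CUBIC)
p=np.array(s["position"]);Rt=R.from_quat(s["ee_rot"])
for pz in(8,15):
    Q=p+Rt.apply([[-35,-14.5,pz+35],[35,-14.5,pz+35],[-35,0,pz],[35,0,pz]]);print(pz,proj(d,Q).round(1).tolist(),proj(w,Q).round(1).tolist())
cv2.imwrite("pics/p8.png",o)
E
```

```text
[ 558.47200715 -180.87984809  188.17377786] [-0.02128806  0.35682536 -1.21494346] 59.51783001422882 16.251172397915795 0.0025590984497096546
8 [[346.5, 229.4], [325.9, 240.2], [343.8, 217.7], [322.8, 228.2]] [[294.6, 256.1], [292.6, 165.2], [313.6, 282.7], [313.4, 177.5]]
15 [[346.4, 231.1], [325.9, 241.8], [343.7, 219.4], [322.8, 230.0]] [[295.2, 251.7], [293.3, 163.2], [313.6, 276.7], [313.5, 174.6]]
```

View pics/p8.png

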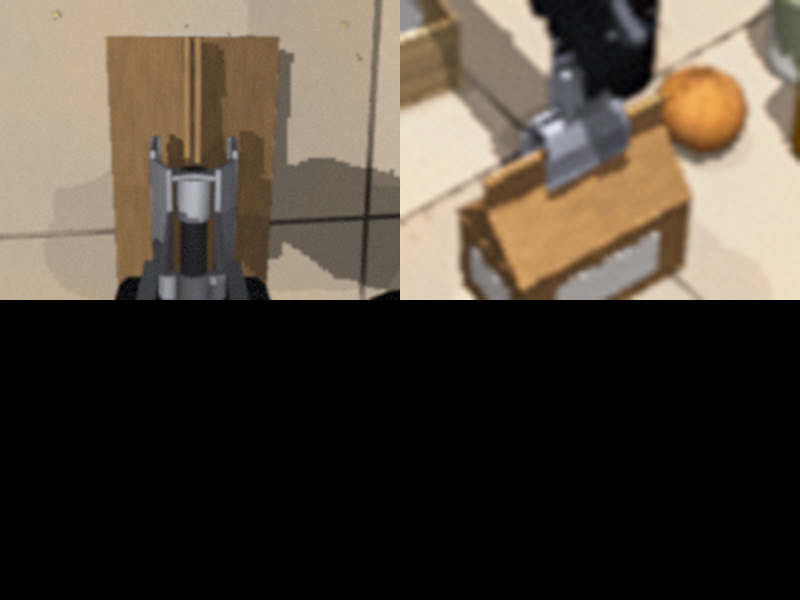

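```bash
python3 -c "
from h import *
print(job_done())"
```

```text
the job is handed in; nothing more can be done
None
```

The job is handed in, with no verdict returned: both flaps are shut and the clip is held squeezed open astride the rims, centred on the ridge with no contact force felt; I viewed 11 pictures, one over the limit of 10.

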